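# Strip the sample carousel for cleaning

## Robot

A 6-joint arm with a two-finger parallel gripper is mounted at the origin on the work surface. World frame = base frame: x ahead of the robot, y to its left, z up, the work surface at z = 0. Lengths are in m, angles in rad, forces in N, time in s.
With the tool pointing down it reaches from about 0.375 to 0.975 m from the base axis. Payload 3.8 kg.
Tool frame: the origin (TCP) lies on the mounting face of the last link; the fingertips stand 173 mm ahead of it and the grasp point (between the pads) lies 155 mm ahead of it; z points along the fingers, y is the line along which they close (so a half turn about z gives the same grasp; the last joint's range is limited). The gripper opens to 85 mm and grips with 20 to 120 N. Pads are 22 mm wide; open, the fingers measure 114 mm over their backs; the gripper's body (76 mm by 85 mm) begins 54 mm behind the grasp point. The pads swing forward as they close: fully open they stand 13 mm farther back than shut.
Start: joints at [1.14, 0.264, 1.604, -0, 1.274, -0.037], TCP at [0.259, 0.623, 0.405] pointing down, gripper open.
Joint ranges: [-2.63, 2.63], [-0.94, 2.18], [0.31, 2.57], [-1.31, 4.45], [0, 2.66], [-2.55, 2.55]. Speed limits (rad/s): [2.57, 2.57, 3.14, 3.14, 3.14, 3.14].

## Interface

Orientations are given as a rotation vector (axis times angle).
In Python, from workcell import bot gives the robot as it stands.
- The arm moves only by the tool drive_tool, never from a script. Its argument "increments" is a list of rows, each an object with "delta_pos": the shift along the tool's x, y, z in mm, a list of three; "turn": the turn about the tool's z in rad; "jaw": the opening, from -1 (shut) to 1 (fully open). A call has 1 to 8 rows; each row shifts and turns the commanded pose from where the row before left it, along the tool's axes as they then stand; what a row does not reach is not made up. A row lasts 1/12 s, in which the tool goes at most 41.7 mm and 7.16 degrees, less where a joint would pass 70% of its speed; a pose out of reach is approached as far as the arm can. A call is refused whole if a number of a shift passes 41.7 or a number of a turn 0.125, either way. A call with a gripper value outside its range is refused whole. The fingers move at their own pace and stop on an object; "grip_force" is the grip in N (left out, the last holds). Time passes only in rows, so rows that do not move let the fingers close. It gives the time, the measured TCP pose, the force, the opening and the grip force at its end, in the units of the state.
- bot.read_state(): the state, without advancing time (a new reading comes with each control period).
- bot.read_camera(name): name is "scene" or "top"; returns a dict with "pixels" (480x640x3 uint8, red, green, blue), "fovy" (degrees; the focal length in pixels is half the picture's height over the tangent of half this angle, whatever the lens; pixels are square), "cx", "cy" (the principal point, pixels), "camera_from_world" (4x4, takes a point from world to camera coordinates). Camera axes: x right, y down, z forward; pixel columns grow to the right and rows downward; lengths in m; the calibration is good to about 2 mm. A picture is of the moment at which its call begins. There is no depth.
- bot.finish_job(): hands the job in; it is judged then, once.
The state is a dict: "time": time; "q": joint angles; "joint_vel": joint speeds; "joint_torque": joint torques, N m; "tool_pos": TCP position; "tcp_rot": TCP orientation; "wrist_force": force on the tool from outside, world axes, zero at the start; "torque": the same for the moment, N m; "width": opening from 0.0 (shut) to 1.0 (fully open); "grip_force": force on a finger pad.
Only numpy, scipy, OpenCV 4.12 (cv2) and the standard library are available. Lean on these libraries where they do the work, as an engineer would, in place of code of your own. Each camera call takes 0.05 s, during which the arm holds its last target. There are 200 camera calls.

## Task

Take the sample carousel apart for its weekly clean: put the black clamping knob in the small flat dish, the white hub cap in the middle of the rubber mat, the smaller tube ring in the round bowl and the larger tube ring in the square tub. Set each part down gently, lying flat the same way up as it sat on the carousel, and do not shift or tip the rack of sample tubes.

Things in the scene. Friction and masses are not known exactly. Their poses are not given: they have to be found in the camera images.
- clamp_knob_center (a point): Black fluted clamping knob on top of the carousel, 39 mm across its ribs, 34 mm high, about 60 g. Already unscrewed: it stands loose on a short spigot (socket 17 mm wide, 8 mm deep in its underside) and lifts straight off. The point is its centre, 17 mm above its underside; z up.
- cap_center (a point): White hub cap: a round plate 78 mm across and 8 mm thick (slightly domed at the middle) with an upright boss on top, 30 mm across and 28 mm high; 36 mm high to the top of the boss, which carries a steel spigot 12 mm thick and 6 mm high; about 90 g; socket 17 mm wide, 8 mm deep in the underside. The point is its centre, 18 mm above its underside. Lifted by the boss; the knob stands on the boss at the start.
- ring_small_center (a point): Smaller tube ring, grey plastic: a round plate 104 mm across and 8 mm thick with a circle of 16 tube holes and an upright collar in the middle, 36 mm across and 32 mm high; 40 mm high to the top of the collar, which carries a steel spigot 12 mm thick and 6 mm high; about 160 g; socket 17 mm wide, 8 mm deep in the underside. The point is its centre, 20 mm above its underside. Lifted by the collar; the hub cap stands on the collar at the start.
- ring_big_center (a point): Larger tube ring, bare aluminium: the same form, plate 130 mm across and 8 mm thick with 20 tube holes, collar 36 mm across and 32 mm high; 40 mm high to the top of the collar, same spigot and socket; about 250 g. The point is its centre, 20 mm above its underside. Lifted by the collar; the smaller ring stands on the collar at the start.
- stand: Fixed dark steel carousel turntable on its stand, 180 mm across, deck 40 mm above the bench, with a centring spigot 12 mm thick and 6 mm high in the middle. The larger ring lies on its deck, then the smaller ring, the hub cap and the knob, each plugged loosely (2.5 mm play all round) on the spigot of the one below: lift each straight up 10 mm before moving it aside. Origin at the bench, on the axis.
- dish_floor (a point): Small flat round steel dish, fixed, 112 mm across and 13 mm high, inside floor 103 mm across. The point is the centre of its inside floor, 3 mm above the bench.
- mat_top (a point): Square black ribbed rubber mat, fixed, 124 x 124 mm, 4 mm thick. The point is the centre of its top; x and y along its sides.
- bowl_floor (a point): Round white plastic bowl, fixed, 142 mm across the rim, 34 mm high, inside floor 128 mm across, walls nearly upright. The point is the centre of its inside floor, 4 mm above the bench.
- tub_floor (a point): Square white plastic tub, fixed, 168 x 168 mm outside (rim flange 185 mm), 36 mm high, inside 158 x 158 mm. The point is the centre of its inside floor, 5 mm above the bench; x and y along its sides.
- tube_rack: Loose white rack with ten capped sample tubes, 50 x 126 mm, 96 mm high with the tubes, beyond the carousel. Leave it standing where it is. Origin at the centre of its underside, y along its length.
Things that resemble listed ones, but are neither listed nor needed, are in the scene too. Of the things shaped like the part that bears clamp_knob_center, the black one is meant.

How it is judged:
By the outcome, as a careful person would: the job done as asked, in the order asked, and still so for the second after the job is handed in, with the robot touching nothing.
It also fails if it takes over 109 s, if anything falls off the work surface, if the arm or the gripper's body presses on something with over 40 N, if the wrist force passes 120 N, or if a joint passes its speed limit or range.

## Working session

There is one attempt and no reset: what is moved stays moved. The work goes in short steps, Python scripts to look and compute and a tool call to move; the robot and the scene stay as the last step left them, time stands still between calls to the robot, and variables do not carry over. Pictures are saved under pics/ and viewed, at most 14 in all, crops included, and the job is handed in when it is done.

Besides the shell and the picture viewer there is one more tool, called after ">>>" as name(argument=value, ...), one argument or row to a line, values as JSON. drive_tool: Moves the arm, as the interface text tells. Its arguments: {"type":"object","properties":{"increments":{"type":"array"},"grip_force":{"type":"number"}},"required":["increments"]}

```bash
mkdir -p pics
cat > h.py <<'E'
import numpy as np, cv2
from workcell import bot
def snap(n,f):
    c=bot.read_camera(n); cv2.imwrite('pics/'+f+'.png',c['pixels'][:,:,::-1]); return c
def ray(c,u,v,z):
    f=240/np.tan(np.radians(c['fovy'])/2)
    M=np.array(c['camera_from_world']); R=M[:3,:3]; o=-R.T@M[:3,3]
    d=R.T@np.array([(u-c['cx'])/f,(v-c['cy'])/f,1]); return o+d*(z-o[2])/d[2]
def proj(c,p):
    f=240/np.tan(np.radians(c['fovy'])/2); M=np.array(c['camera_from_world']); q=M[:3,:3]@p+M[:3,3]
    return q[:2]/q[2]*f+[c['cx'],c['cy']]
E
python3 - <<'E'
from h import *
for n in ['scene','top']:
    c=snap(n,n+'0'); M=np.array(c['camera_from_world']); print(n,c['fovy'],c['cx'],c['cy'],M.round(3).tolist(),(-M[:3,:3].T@M[:3,3]).round(3))
print(bot.read_state())
E
```

```text
scene 46.7312752554616 319.67373350472985 234.9598503455375 [[-0.194, 0.981, -0.013, 0.14], [0.59, 0.106, -0.801, -0.263], [-0.784, -0.163, -0.599, 1.738], [0.0, 0.0, 0.0, 1.0]] [1.544 0.174 0.833]
top 47.875533196773915 314.62894877506767 243.98141440692814 [[0.018, -1.0, 0.025, -0.035], [-0.982, -0.022, -0.185, 0.605], [0.186, -0.021, -0.982, 1.065], [0.0, 0.0, 0.0, 1.0]] [3.97e-01 1.00e-03 1.16e+00]
{'time': 0.1, 'q': array([ 1.14010696e+00,  2.64729851e-01,  1.60523880e+00,  1.12889166e-05,
        1.27369888e+00, -3.68758539e-02]), 'joint_vel': array([ 0.00175705, -0.00166627, -0.00374401, -0.00070949, -0.00014302,
       -0.000638  ]), 'joint_torque': array([ 1.16105621e-03, -5.16710329e+01, -3.68589985e+01, -1.52385537e-04,
        6.33029224e-03,  8.14464101e-06]), 'tool_pos': array([0.25886543, 0.62306327, 0.40345034]), 'tcp_rot': array([-0.61451984, -3.08040158,  0.00316613]), 'wrist_force': array([ 0.41646247, -0.6488416 ,  0.12961622]), 'torque': array([-0.03007591,  0.00968741, -0.00805872]), 'grip_force': 0.0, 'width': 0.9982635613941788}
```

View pics/scene0.png

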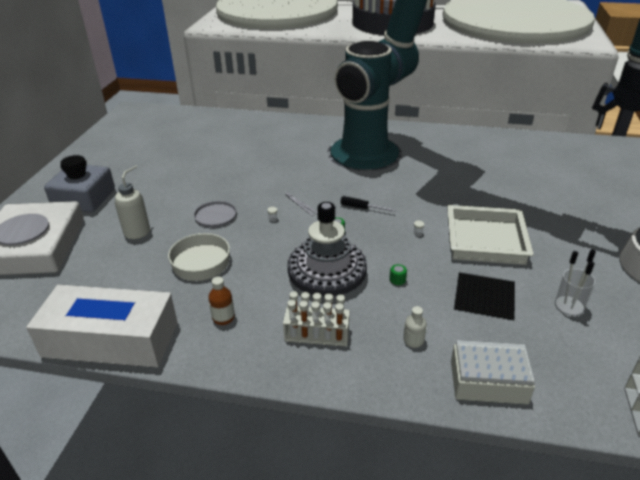

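View pics/top0.png

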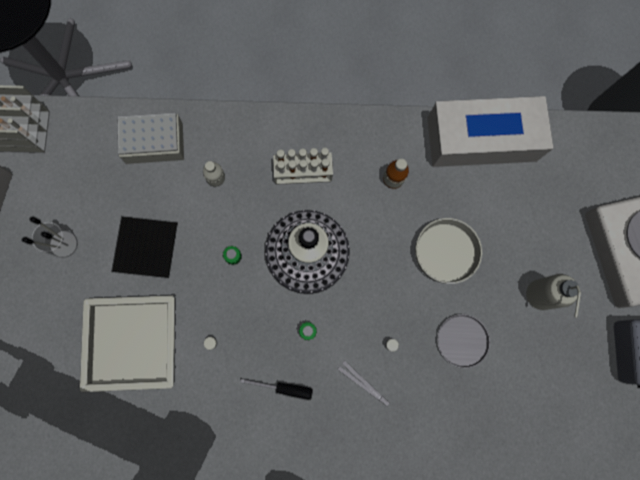

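Run:
```python
from h import *
t=cv2.imread('pics/top0.png'); s=cv2.imread('pics/scene0.png')
r=lambda im,x,y,w,h,k:cv2.resize(im[y:y+h,x:x+w],None,fx=k,fy=k,interpolation=cv2.INTER_CUBIC)
a=np.hstack([r(t,250,190,120,120,3.333),r(t,400,210,100,100,4)]) 
b=np.hstack([r(t,75,205,120,200,2)[:400],r(t,425,305,80,80,2.5),r(s,280,190,90,115,2)[:200]][0:1])
x=np.zeros((600,800,3),np.uint8); x[:400]=a
x[400:600,0:200]=r(t,425,305,80,80,2.5); x[400:600,200:360]=r(s,285,195,80,100,2)
x[400:600,360:560]=r(t,95,285,100,100+0,2); x[400:600,560:760]=r(t,95,200,100,100,2)
cv2.imwrite('pics/c0.png',x)
```

```text
(no output)
```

View pics/c0.png

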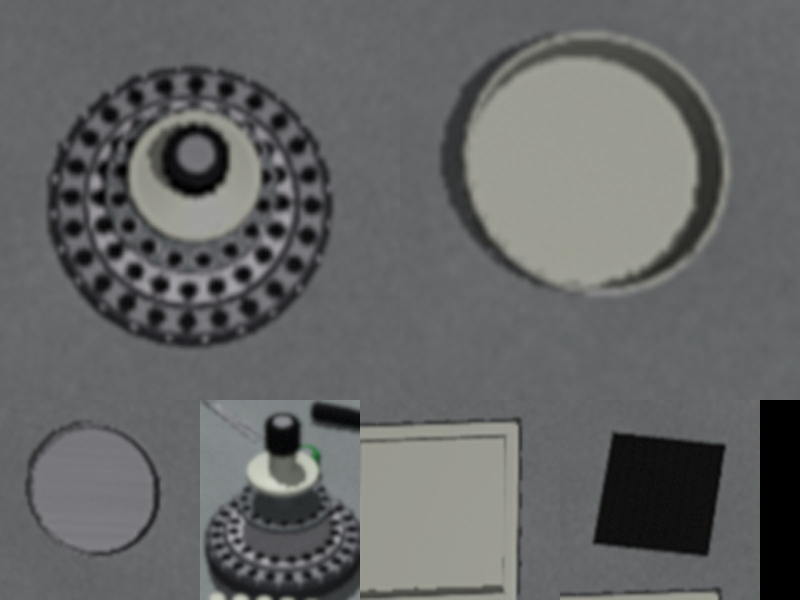

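```bash
cat > m.py <<'E'
from h import *
c=bot.read_camera('top'); s=bot.read_camera('scene')
for n,u,v,z in [('knob',308.8,236.2,.19),('cap',308.5,242.5,.128),('deck',307,252,.04),('bowl',449.2,250.7,.034),('dish',462.2,340.2,.013),('tub',128.2,343.3,.036),('mat',145.2,247,.004),('tubNW',83,298,.036),('tubNE',175,296,.036),('rack',303,155,.09)]:
    p=ray(c,u,v,z); print(n,p.round(4),'scene px',proj(s,p).round(1))
E
python3 m.py
```

```text
knob [ 0.5949 -0.0092  0.19  ] scene px [325.9 203.9]
cap [ 0.595  -0.0095  0.128 ] scene px [325.9 227.9]
deck [ 0.5915 -0.0077  0.04  ] scene px [327.3 258.6]
bowl [ 0.602  -0.3101  0.034 ] scene px [199.  248.8]
dish [ 0.4151 -0.338   0.013 ] scene px [216.1 210.6]
tub [0.3964 0.3509 0.036 ] scene px [487.3 226.5]
mat [0.601 0.341 0.004] scene px [484.1 292.2]
tubNW [0.4862 0.4504 0.036 ] scene px [534.1 253.8]
tubNE [0.494  0.2629 0.036 ] scene px [449.9 246.9]
rack [0.787  0.0052 0.09  ] scene px [315.1 302.7]
```

Run:
```python
from h import *
s=cv2.imread('pics/scene0.png')
r=lambda x,y,w,h,k:cv2.resize(s[y:y+h,x:x+w],None,fx=k,fy=k,interpolation=cv2.INTER_CUBIC)
x=np.zeros((600,800,3),np.uint8)
x[:300,:400]=r(280,195,100,75,4); x[:300,400:]=r(155,190,100,75,4) ; x[300:,:400]=r(440,200,100,75,4)
x[300:,400:]=r(440,255,100,75,4); cv2.imwrite('pics/c1.png',x)
```

```text
(no output)
```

View pics/c1.png

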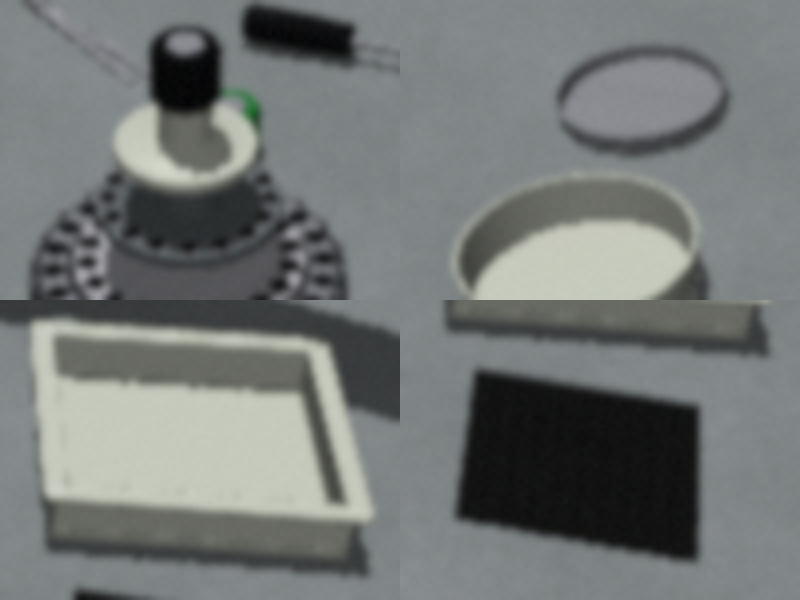

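The scene view puts the knob top at (326,205) and the mat centre at (485,295). These agree with the top view apart from about 2–3 rows. Bowl, dish, tub and mat are located well enough to start, so I'm turning the tool to the world axes first.

>>> drive_tool(
  increments=[
    {"delta_pos": [0,0,-5],"turn": 0.1176,"jaw": 1},
    {"delta_pos": [0,0,-5],"turn": 0.1176,"jaw": 1},
    {"delta_pos": [0,0,-5],"turn": 0.1176,"jaw": 1},
    {"delta_pos": [0,0,0],"turn": 0.1176,"jaw": 1},
    {"delta_pos": [0,0,0],"turn": 0.1176,"jaw": 1},
    {"delta_pos": [0,0,0],"turn": 0.1176,"jaw": 1},
    {"delta_pos": [0,0,0],"turn": 0.1176,"jaw": 1},
    {"delta_pos": [0,0,0],"turn": 0.1176,"jaw": 1},
  ],
)

```text
time: 0.87
tool_pos: [0.259, 0.6232, 0.4193]
tcp_rot: [1.951, 2.462, -0.001]
wrist_force: [0.2, 0.1, -0.1]
width: 1.0
grip_force: 0.0
```

>>> drive_tool(
  increments=[
    {"delta_pos": [0,0,0],"turn": 0.1176,"jaw": 1},
    {"delta_pos": [0,0,0],"turn": 0.1176,"jaw": 1},
    {"delta_pos": [-40,20,0],"turn": 0,"jaw": 1},
    {"delta_pos": [-40,20,0],"turn": 0,"jaw": 1},
  ],
)

```text
time: 1.2
tool_pos: [0.2957, 0.5493, 0.4188]
tcp_rot: [2.217, 2.226, -0.001]
wrist_force: [0.5, -0.3, 0.2]
width: 1.001
grip_force: 0.0
```

>>> drive_tool(
  increments=[
    {"delta_pos": [-35,19,0],"turn": 0,"jaw": 1},
    {"delta_pos": [-35,19,0],"turn": 0,"jaw": 1},
    {"delta_pos": [-35,19,0],"turn": 0,"jaw": 1},
    {"delta_pos": [-35,19,0],"turn": 0,"jaw": 1},
    {"delta_pos": [-35,19,0],"turn": 0,"jaw": 1},
    {"delta_pos": [-35,19,0],"turn": 0,"jaw": 1},
    {"delta_pos": [-35,19,0],"turn": 0,"jaw": 1},
    {"delta_pos": [-35,19,0],"turn": 0,"jaw": 1},
  ],
)

```text
time: 1.87
tool_pos: [0.449, 0.2671, 0.4197]
tcp_rot: [2.22, 2.223, 0.0]
wrist_force: [0.6, 1.1, -0.2]
width: 0.996
grip_force: 0.0
```

>>> drive_tool(
  increments=[
    {"delta_pos": [-35,19,0],"turn": 0,"jaw": 1},
    {"delta_pos": [-35,19,0],"turn": 0,"jaw": 1},
    {"delta_pos": [-35,19,0],"turn": 0,"jaw": 1},
    {"delta_pos": [-35,19,0],"turn": 0,"jaw": 1},
    {"delta_pos": [-35,19,0],"turn": 0,"jaw": 1},
    {"delta_pos": [-35,19,0],"turn": 0,"jaw": 1},
    {"delta_pos": [-35,19,0],"turn": 0,"jaw": 1},
    {"delta_pos": [-30,15,0],"turn": 0,"jaw": 1},
  ],
)

```text
time: 2.53
tool_pos: [0.5977, -0.0084, 0.4196]
tcp_rot: [2.221, 2.221, -0.0]
wrist_force: [0.0, -0.3, -0.4]
width: 1.0
grip_force: 0.0
```

>>> drive_tool(
  increments=[
    {"delta_pos": [0,0,0],"turn": 0,"jaw": 1},
  ],
)

```text
time: 2.62
tool_pos: [0.5989, -0.011, 0.4194]
tcp_rot: [2.224, 2.215, -0.002]
wrist_force: [0.1, 0.2, -0.3]
width: 0.998
grip_force: 0.0
```

Run:
```python
from h import *
c=snap('scene','s1'); s=cv2.imread('pics/s1.png'); snap('top','t1'); t=cv2.imread('pics/t1.png')
r=lambda s,x,y,w,h,k:cv2.resize(s[y:y+h,x:x+w],None,fx=k,fy=k,interpolation=cv2.INTER_CUBIC)
cv2.imwrite('pics/c2.png',np.hstack([r(s,270,120,100,150,4),r(t,260,180,100,150,4)]))
p=bot.read_state()['tool_pos']; print(p)
for z in (.155,.165): 
  for dx in (-.057,0,.057): print(z,dx,proj(c,p+[dx,0,-z]).round(1))
```

```text
[ 0.59717774 -0.00722473  0.41911607]
0.155 -0.057 [331.4 160. ]
0.155 0 [326.4 173.7]
0.155 0.057 [320.9 188.6]
0.165 -0.057 [331.5 164.2]
0.165 0 [326.4 178. ]
0.165 0.057 [321. 193.]
```

View pics/c2.png

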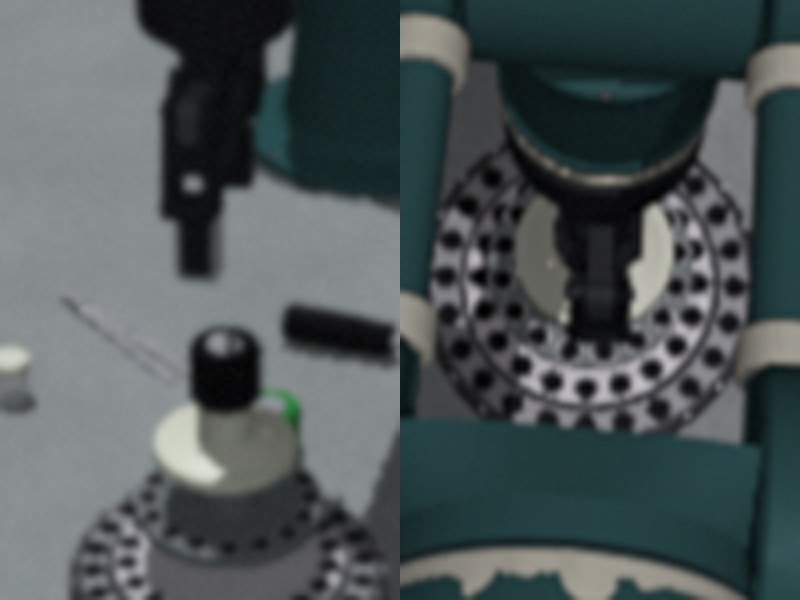

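Near fingertip at (320,189), knob top at (326,205): aligned. Descending to grip the knob.

>>> drive_tool(
  increments=[
    {"delta_pos": [0,0,25],"turn": 0,"jaw": 1},
    {"delta_pos": [0,0,25],"turn": 0,"jaw": 1},
    {"delta_pos": [0,0,20],"turn": 0,"jaw": 1},
    {"delta_pos": [0,0,10],"turn": 0,"jaw": 1},
    {"delta_pos": [0,0,5],"turn": 0,"jaw": 1},
    {"delta_pos": [0,0,0],"turn": 0,"jaw": 0.3},
    {"delta_pos": [0,0,0],"turn": 0,"jaw": 0},
    {"delta_pos": [0,0,0],"turn": 0,"jaw": -0.2},
  ],
  grip_force=25,
)

```text
time: 3.38
tool_pos: [0.5975, -0.0055, 0.3365]
tcp_rot: [2.218, 2.222, 0.003]
wrist_force: [0.5, -0.9, -0.1]
width: 0.602
grip_force: 0.0
```

>>> drive_tool(
  increments=[
    {"delta_pos": [0,0,0],"turn": 0,"jaw": -0.4},
    {"delta_pos": [0,0,0],"turn": 0,"jaw": -0.4},
    {"delta_pos": [0,0,0],"turn": 0,"jaw": -0.4},
    {"delta_pos": [0,0,0],"turn": 0,"jaw": -0.4},
  ],
)

```text
time: 3.72
tool_pos: [0.5975, -0.0059, 0.3365]
tcp_rot: [2.219, 2.221, 0.003]
wrist_force: [-1.2, 0.7, 5.7]
width: 0.411
grip_force: 25.2
```

>>> drive_tool(
  increments=[
    {"delta_pos": [0,0,-5],"turn": 0,"jaw": -0.4},
    {"delta_pos": [0,0,-10],"turn": 0,"jaw": -0.4},
    {"delta_pos": [0,0,-20],"turn": 0,"jaw": -0.4},
    {"delta_pos": [-20,-10,-5],"turn": 0,"jaw": -0.4},
    {"delta_pos": [-33,-18,0],"turn": 0,"jaw": -0.4},
    {"delta_pos": [-33,-18,0],"turn": 0,"jaw": -0.4},
    {"delta_pos": [-33,-18,0],"turn": 0,"jaw": -0.4},
    {"delta_pos": [-33,-18,0],"turn": 0,"jaw": -0.4},
  ],
)

```text
time: 4.38
tool_pos: [0.5141, -0.159, 0.3754]
tcp_rot: [2.219, 2.223, 0.0]
wrist_force: [0.8, -0.2, -1.2]
width: 0.41
grip_force: 25.2
```

>>> drive_tool(
  increments=[
    {"delta_pos": [-33,-18,10],"turn": 0,"jaw": -0.4},
    {"delta_pos": [-33,-18,15],"turn": 0,"jaw": -0.4},
    {"delta_pos": [-33,-18,15],"turn": 0,"jaw": -0.4},
    {"delta_pos": [-33,-18,15],"turn": 0,"jaw": -0.4},
    {"delta_pos": [-33,-18,15],"turn": 0,"jaw": -0.4},
    {"delta_pos": [-13,-8,20],"turn": 0,"jaw": -0.4},
    {"delta_pos": [0,0,20],"turn": 0,"jaw": -0.4},
    {"delta_pos": [0,0,0],"turn": 0,"jaw": -0.4},
  ],
)

```text
time: 5.05
tool_pos: [0.4148, -0.336, 0.261]
tcp_rot: [-2.218, -2.214, 0.001]
wrist_force: [-1.5, 1.3, -1.8]
width: 0.414
grip_force: 25.2
```

Run:
```python
from h import *
snap('scene','s2'); s=cv2.imread('pics/s2.png'); snap('top','t2'); t=cv2.imread('pics/t2.png')
r=lambda s,x,y,w,h,k:cv2.resize(s[y:y+h,x:x+w],None,fx=k,fy=k,interpolation=cv2.INTER_CUBIC)
cv2.imwrite('pics/c3.png',np.hstack([r(s,160,120,200,200,2),r(t,250,200,240,200,1.6667)[:400,:400] if 0 else cv2.resize(t[200:400,290:490],(400,400))]))
p=bot.read_state(); print(p['tool_pos'],p['width'],p['grip_force'],p['wrist_force'])
```

```text
[ 0.41686856 -0.33593963  0.26441541] 0.416889013214683 25.243179101535134 [ 0.97045229  0.47259669 -0.72659357]
```

View pics/c3.png

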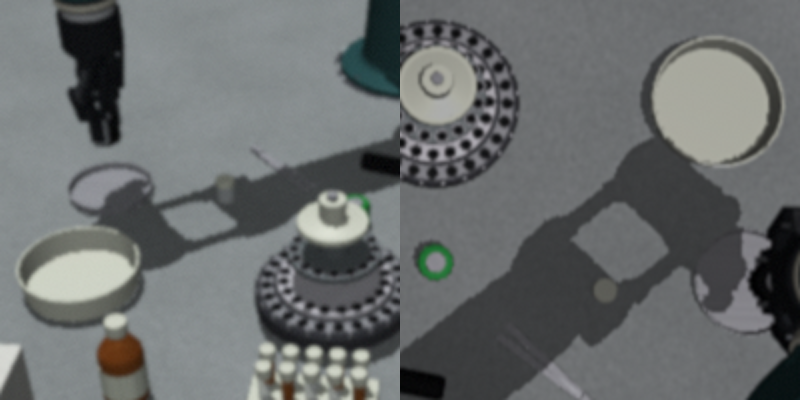

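Hub cap free on the carousel, with the knob held over the dish. Lowering.

>>> drive_tool(
  increments=[
    {"delta_pos": [0,0,20],"turn": 0,"jaw": -0.4},
    {"delta_pos": [0,0,20],"turn": 0,"jaw": -0.4},
    {"delta_pos": [0,0,18],"turn": 0,"jaw": -0.4},
    {"delta_pos": [0,0,10],"turn": 0,"jaw": -0.4},
    {"delta_pos": [0,0,5],"turn": 0,"jaw": -0.4},
    {"delta_pos": [0,0,3],"turn": 0,"jaw": -0.4},
    {"delta_pos": [0,0,2],"turn": 0,"jaw": -0.4},
    {"delta_pos": [0,0,0],"turn": 0,"jaw": -0.4},
  ],
)

```text
time: 5.82
tool_pos: [0.4178, -0.3363, 0.1875]
tcp_rot: [2.219, 2.222, 0.0]
wrist_force: [0.5, 0.2, -1.0]
width: 0.408
grip_force: 25.2
```

>>> drive_tool(
  increments=[
    {"delta_pos": [0,0,1],"turn": 0,"jaw": -0.4},
    {"delta_pos": [0,0,1],"turn": 0,"jaw": -0.4},
    {"delta_pos": [0,0,1],"turn": 0,"jaw": -0.4},
    {"delta_pos": [0,0,0],"turn": 0,"jaw": -0.4},
  ],
)

```text
time: 6.15
tool_pos: [0.4172, -0.3361, 0.1838]
tcp_rot: [2.22, 2.222, 0.0]
wrist_force: [0.2, 0.5, -0.5]
width: 0.408
grip_force: 25.2
```

>>> drive_tool(
  increments=[
    {"delta_pos": [0,0,1],"turn": 0,"jaw": -0.4},
    {"delta_pos": [0,0,1],"turn": 0,"jaw": -0.4},
    {"delta_pos": [0,0,0],"turn": 0,"jaw": -0.4},
  ],
)

```text
time: 6.4
tool_pos: [0.4174, -0.3363, 0.1835]
tcp_rot: [-2.22, -2.222, 0.0]
wrist_force: [-4.6, 3.4, 12.2]
width: 0.41
grip_force: 26.3
```

>>> drive_tool(
  increments=[
    {"delta_pos": [0,0,-1],"turn": 0,"jaw": -0.1},
    {"delta_pos": [0,0,0],"turn": 0,"jaw": 0.1},
    {"delta_pos": [0,0,0],"turn": 0,"jaw": 0.3},
    {"delta_pos": [0,0,0],"turn": 0,"jaw": 0.4},
    {"delta_pos": [0,0,-15],"turn": 0,"jaw": 0.4},
    {"delta_pos": [0,0,-30],"turn": 0,"jaw": 0.4},
    {"delta_pos": [0,0,-40],"turn": 0,"jaw": 0.4},
    {"delta_pos": [0,0,-40],"turn": 0,"jaw": 0.4},
  ],
)

```text
time: 7.07
tool_pos: [0.4165, -0.3354, 0.3073]
tcp_rot: [-2.217, -2.22, 0.0]
wrist_force: [0.6, -0.8, 0.4]
width: 0.701
grip_force: 0.0
```

>>> drive_tool(
  increments=[
    {"delta_pos": [0,0,-40],"turn": 0,"jaw": 0.6},
    {"delta_pos": [33,18,-10],"turn": 0,"jaw": 0.6},
    {"delta_pos": [33,18,0],"turn": 0,"jaw": 0.6},
    {"delta_pos": [33,18,0],"turn": 0,"jaw": 0.6},
    {"delta_pos": [33,18,0],"turn": 0,"jaw": 0.6},
    {"delta_pos": [33,18,0],"turn": 0,"jaw": 0.6},
    {"delta_pos": [33,18,0],"turn": 0,"jaw": 0.6},
    {"delta_pos": [33,18,0],"turn": 0,"jaw": 0.6},
  ],
)

```text
time: 7.73
tool_pos: [0.5434, -0.1032, 0.3575]
tcp_rot: [-2.22, -2.222, 0.0]
wrist_force: [0.4, 0.0, 0.2]
width: 0.798
grip_force: 0.0
```

>>> drive_tool(
  increments=[
    {"delta_pos": [33,18,0],"turn": 0,"jaw": 0.6},
    {"delta_pos": [33,18,0],"turn": 0,"jaw": 0.6},
    {"delta_pos": [33,18,0],"turn": 0,"jaw": 0.6},
    {"delta_pos": [0,0,0],"turn": 0,"jaw": 0.6},
  ],
)

```text
time: 8.07
tool_pos: [0.5991, -0.0007, 0.3575]
tcp_rot: [-2.215, -2.227, -0.005]
wrist_force: [-0.2, -0.9, -0.3]
width: 0.794
grip_force: 0.0
```

Run:
```python
from h import *
snap('scene','s3'); s=cv2.imread('pics/s3.png')
cv2.imwrite('pics/c4.png',cv2.resize(s[120:320,160:400],(720,600),interpolation=cv2.INTER_CUBIC))
p=bot.read_state(); print(p['tool_pos'],p['width'])
```

```text
[ 0.59800229 -0.00287113  0.35717569] 0.7992585727059597
```

View pics/c4.png

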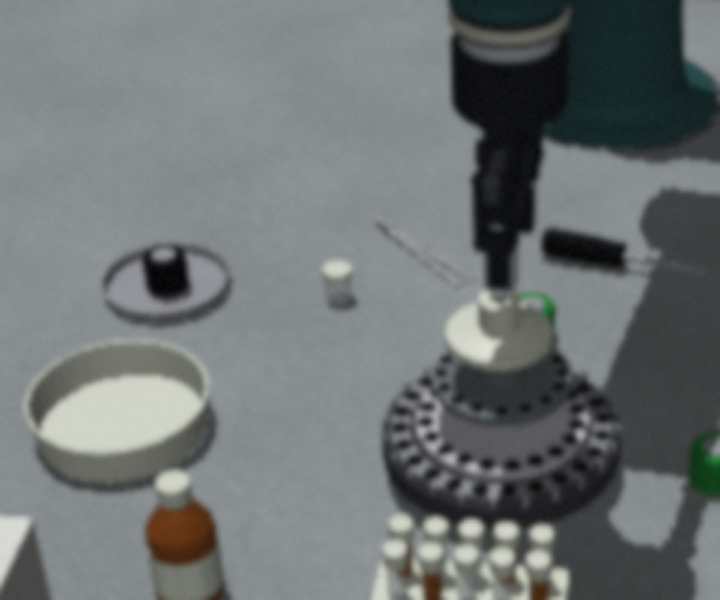

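The knob is standing near the middle of the dish, and the gripper is over the cap boss at (498,312) in the crop. Shifting slightly in y and gripping.

>>> drive_tool(
  increments=[
    {"delta_pos": [-4,-1,15],"turn": 0,"jaw": 0.6},
    {"delta_pos": [0,0,15],"turn": 0,"jaw": 0.6},
    {"delta_pos": [0,0,12],"turn": 0,"jaw": 0.6},
    {"delta_pos": [0,0,5],"turn": 0,"jaw": 0.4},
    {"delta_pos": [0,0,3],"turn": 0,"jaw": 0.2},
    {"delta_pos": [0,0,0],"turn": 0,"jaw": -0.1},
    {"delta_pos": [0,0,0],"turn": 0,"jaw": -0.2},
    {"delta_pos": [0,0,0],"turn": 0,"jaw": -0.3},
  ],
)

```text
time: 8.78
tool_pos: [0.5963, -0.0101, 0.3087]
tcp_rot: [2.22, 2.221, 0.002]
wrist_force: [-0.2, 0.1, -0.7]
width: 0.348
grip_force: 0.9
```

>>> drive_tool(
  increments=[
    {"delta_pos": [0,0,0],"turn": 0,"jaw": -0.4},
    {"delta_pos": [0,0,0],"turn": 0,"jaw": -0.5},
    {"delta_pos": [0,0,0],"turn": 0,"jaw": -0.6},
    {"delta_pos": [0,0,0],"turn": 0,"jaw": -0.6},
  ],
  grip_force=30,
)

```text
time: 9.12
tool_pos: [0.5964, -0.01, 0.3087]
tcp_rot: [2.219, 2.221, 0.002]
wrist_force: [0.5, -0.7, 4.3]
width: 0.339
grip_force: 30.0
```

>>> drive_tool(
  increments=[
    {"delta_pos": [0,0,-5],"turn": 0,"jaw": -0.6},
    {"delta_pos": [0,0,-10],"turn": 0,"jaw": -0.6},
    {"delta_pos": [0,0,-20],"turn": 0,"jaw": -0.6},
    {"delta_pos": [20,0,-5],"turn": 0,"jaw": -0.6},
    {"delta_pos": [39,1,0],"turn": 0,"jaw": -0.6},
    {"delta_pos": [39,1,0],"turn": 0,"jaw": -0.6},
    {"delta_pos": [39,1,0],"turn": 0,"jaw": -0.6},
    {"delta_pos": [39,1,0],"turn": 0,"jaw": -0.6},
  ],
)

```text
time: 9.78
tool_pos: [0.5994, 0.1677, 0.3483]
tcp_rot: [-2.221, -2.222, -0.0]
wrist_force: [0.2, -1.0, -0.2]
width: 0.339
grip_force: 29.8
```

>>> drive_tool(
  increments=[
    {"delta_pos": [39,1,0],"turn": 0,"jaw": -0.6},
    {"delta_pos": [39,1,10],"turn": 0,"jaw": -0.6},
    {"delta_pos": [39,0,15],"turn": 0,"jaw": -0.6},
    {"delta_pos": [35,0,20],"turn": 0,"jaw": -0.6},
    {"delta_pos": [24,0,25],"turn": 0,"jaw": -0.6},
    {"delta_pos": [0,0,25],"turn": 0,"jaw": -0.6},
    {"delta_pos": [0,0,25],"turn": 0,"jaw": -0.6},
    {"delta_pos": [0,0,0],"turn": 0,"jaw": -0.6},
  ],
)

```text
time: 10.45
tool_pos: [0.5984, 0.3416, 0.2212]
tcp_rot: [-2.216, -2.222, 0.017]
wrist_force: [-1.5, -1.3, -3.0]
width: 0.339
grip_force: 29.9
```

Run:
```python
from h import *
snap('scene','s4'); s=cv2.imread('pics/s4.png')
cv2.imwrite('pics/c5.png',np.hstack([cv2.resize(s[200:330,430:560],(520,520),interpolation=cv2.INTER_CUBIC),cv2.resize(s[200:330,285:355],(280,520))]))
p=bot.read_state(); print(p['tool_pos'],p['width'])
```

```text
[0.59944211 0.34153414 0.22385731] 0.33705644650975736
```

View pics/c5.png

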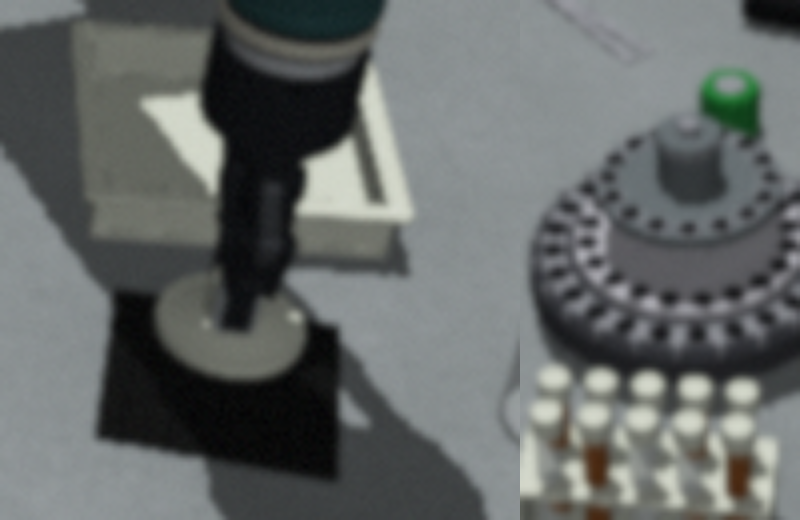

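Cap held over the mat, roughly centred. Small correction (+x, −y), then lowering.

>>> drive_tool(
  increments=[
    {"delta_pos": [-3,7,8],"turn": 0,"jaw": -0.6},
    {"delta_pos": [0,0,8],"turn": 0,"jaw": -0.6},
    {"delta_pos": [0,0,6],"turn": 0,"jaw": -0.6},
    {"delta_pos": [0,0,3],"turn": 0,"jaw": -0.6},
    {"delta_pos": [0,0,2],"turn": 0,"jaw": -0.6},
    {"delta_pos": [0,0,0],"turn": 0,"jaw": -0.6},
  ],
)

```text
time: 11.0
tool_pos: [0.6085, 0.3388, 0.2006]
tcp_rot: [-2.221, -2.222, 0.0]
wrist_force: [-1.0, -0.5, -1.1]
width: 0.337
grip_force: 29.9
```

>>> drive_tool(
  increments=[
    {"delta_pos": [0,0,2],"turn": 0,"jaw": -0.6},
    {"delta_pos": [0,0,1],"turn": 0,"jaw": -0.6},
    {"delta_pos": [0,0,1],"turn": 0,"jaw": -0.6},
    {"delta_pos": [0,0,0],"turn": 0,"jaw": -0.6},
  ],
)

```text
time: 11.33
tool_pos: [0.6085, 0.3391, 0.1967]
tcp_rot: [-2.22, -2.223, 0.0]
wrist_force: [-0.0, 0.5, -0.1]
width: 0.337
grip_force: 29.9
```

>>> drive_tool(
  increments=[
    {"delta_pos": [0,0,1],"turn": 0,"jaw": -0.6},
    {"delta_pos": [0,0,1],"turn": 0,"jaw": -0.6},
    {"delta_pos": [0,0,1],"turn": 0,"jaw": -0.6},
    {"delta_pos": [0,0,0],"turn": 0,"jaw": -0.6},
  ],
)

```text
time: 11.67
tool_pos: [0.6084, 0.339, 0.1934]
tcp_rot: [-2.22, -2.222, 0.001]
wrist_force: [0.0, 0.3, -1.4]
width: 0.341
grip_force: 29.9
```

>>> drive_tool(
  increments=[
    {"delta_pos": [0,0,1],"turn": 0,"jaw": -0.6},
    {"delta_pos": [0,0,1],"turn": 0,"jaw": -0.6},
    {"delta_pos": [0,0,0],"turn": 0,"jaw": -0.6},
  ],
)

```text
time: 11.92
tool_pos: [0.6086, 0.3391, 0.1928]
tcp_rot: [-2.22, -2.223, -0.0]
wrist_force: [-2.1, -0.3, 4.1]
width: 0.34
grip_force: 30.5
```

>>> drive_tool(
  increments=[
    {"delta_pos": [0,0,0.5],"turn": 0,"jaw": -0.6},
    {"delta_pos": [0,0,0],"turn": 0,"jaw": -0.2},
    {"delta_pos": [0,0,0],"turn": 0,"jaw": 0.1},
    {"delta_pos": [0,0,0],"turn": 0,"jaw": 0.4},
    {"delta_pos": [0,0,-15],"turn": 0,"jaw": 0.5},
    {"delta_pos": [0,0,-30],"turn": 0,"jaw": 0.6},
    {"delta_pos": [0,0,-40],"turn": 0,"jaw": 0.6},
    {"delta_pos": [0,0,-40],"turn": 0,"jaw": 0.6},
  ],
)

```text
time: 12.58
tool_pos: [0.6079, 0.3387, 0.3169]
tcp_rot: [-2.22, -2.222, 0.004]
wrist_force: [1.2, 0.5, -0.0]
width: 0.803
grip_force: 0.0
```

>>> drive_tool(
  increments=[
    {"delta_pos": [-38,-1,-5],"turn": 0,"jaw": 0.6},
    {"delta_pos": [-38,-1,-5],"turn": 0,"jaw": 0.6},
    {"delta_pos": [-38,-1,0],"turn": 0,"jaw": 0.6},
    {"delta_pos": [-38,-1,0],"turn": 0,"jaw": 0.6},
    {"delta_pos": [-38,-1,0],"turn": 0,"jaw": 0.6},
    {"delta_pos": [-38,-1,0],"turn": 0,"jaw": 0.6},
    {"delta_pos": [-38,-1,0],"turn": 0,"jaw": 0.6},
    {"delta_pos": [-38,-1,0],"turn": 0,"jaw": 0.6},
  ],
)

```text
time: 13.25
tool_pos: [0.6005, 0.0333, 0.3276]
tcp_rot: [2.219, 2.222, 0.002]
wrist_force: [-0.0, 1.2, 0.5]
width: 0.801
grip_force: 0.0
```

>>> drive_tool(
  increments=[
    {"delta_pos": [-38,-2,0],"turn": 0,"jaw": 0.6},
    {"delta_pos": [-4,-1,10],"turn": 0,"jaw": 0.6},
    {"delta_pos": [0,0,0],"turn": 0,"jaw": 0.6},
  ],
)

```text
time: 13.5
tool_pos: [0.5972, -0.0094, 0.3158]
tcp_rot: [-2.224, -2.217, 0.001]
wrist_force: [0.6, 0.3, -0.5]
width: 0.798
grip_force: 0.0
```

Run:
```python
from h import *
snap('scene','s5'); s=cv2.imread('pics/s5.png')
cv2.imwrite('pics/c6.png',np.hstack([cv2.resize(s[190:330,430:560],(390,420),interpolation=cv2.INTER_CUBIC),cv2.resize(s[150:290,270:400],(390,420))]))
p=bot.read_state(); print(p['tool_pos'],p['width'])
```

```text
[ 0.59736219 -0.00785847  0.31605194] 0.7953686571208854
```

View pics/c6.png

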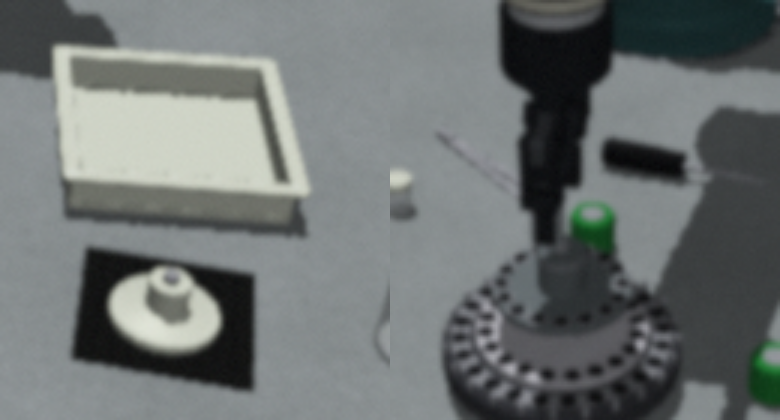

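Cap lies flat at the mat's middle. The fingers are over the small ring's collar, so descending to grip it.

>>> drive_tool(
  increments=[
    {"delta_pos": [2,0,15],"turn": 0,"jaw": 0.6},
    {"delta_pos": [0,0,15],"turn": 0,"jaw": 0.6},
    {"delta_pos": [0,0,10],"turn": 0,"jaw": 0.6},
    {"delta_pos": [0,0,5],"turn": 0,"jaw": 0.5},
    {"delta_pos": [0,0,3],"turn": 0,"jaw": 0.3},
    {"delta_pos": [0,0,0],"turn": 0,"jaw": 0.1},
    {"delta_pos": [0,0,0],"turn": 0,"jaw": -0.1},
    {"delta_pos": [0,0,0],"turn": 0,"jaw": -0.2},
  ],
)

```text
time: 14.22
tool_pos: [0.5983, -0.0047, 0.2691]
tcp_rot: [2.219, 2.222, 0.001]
wrist_force: [-0.0, 0.0, -1.9]
width: 0.409
grip_force: 30.0
```

>>> drive_tool(
  increments=[
    {"delta_pos": [0,0,0],"turn": 0,"jaw": -0.3},
    {"delta_pos": [0,0,0],"turn": 0,"jaw": -0.4},
    {"delta_pos": [0,0,0],"turn": 0,"jaw": -0.5},
    {"delta_pos": [0,0,0],"turn": 0,"jaw": -0.5},
  ],
  grip_force=45,
)

```text
time: 14.55
tool_pos: [0.5983, -0.0049, 0.2691]
tcp_rot: [2.22, 2.222, 0.002]
wrist_force: [-0.1, 1.3, 3.1]
width: 0.406
grip_force: 45.0
```

>>> drive_tool(
  increments=[
    {"delta_pos": [0,0,-5],"turn": 0,"jaw": -0.5},
    {"delta_pos": [0,0,-10],"turn": 0,"jaw": -0.5},
    {"delta_pos": [0,0,-15],"turn": 0,"jaw": -0.5},
    {"delta_pos": [-20,0,-5],"turn": 0,"jaw": -0.5},
    {"delta_pos": [-35,1,0],"turn": 0,"jaw": -0.5},
    {"delta_pos": [-35,1,0],"turn": 0,"jaw": -0.5},
    {"delta_pos": [-35,1,0],"turn": 0,"jaw": -0.5},
    {"delta_pos": [-35,1,0],"turn": 0,"jaw": -0.5},
  ],
)

```text
time: 15.22
tool_pos: [0.6018, -0.1665, 0.3039]
tcp_rot: [2.219, 2.223, -0.0]
wrist_force: [0.3, 0.2, -1.2]
width: 0.409
grip_force: 45.0
```

>>> drive_tool(
  increments=[
    {"delta_pos": [-35,1,0],"turn": 0,"jaw": -0.5},
    {"delta_pos": [-35,1,0],"turn": 0,"jaw": -0.5},
    {"delta_pos": [-35,0,0],"turn": 0,"jaw": -0.5},
    {"delta_pos": [-25,0,0],"turn": 0,"jaw": -0.5},
    {"delta_pos": [-14,0,10],"turn": 0,"jaw": -0.5},
    {"delta_pos": [0,0,20],"turn": 0,"jaw": -0.5},
    {"delta_pos": [0,0,10],"turn": 0,"jaw": -0.5},
    {"delta_pos": [0,0,0],"turn": 0,"jaw": -0.5},
  ],
)

```text
time: 15.88
tool_pos: [0.6024, -0.3077, 0.2587]
tcp_rot: [-2.215, -2.217, 0.003]
wrist_force: [-0.3, 0.3, -2.6]
width: 0.406
grip_force: 45.1
```

Run:
```python
from h import *
snap('scene','s6'); s=cv2.imread('pics/s6.png'); snap('top','t6'); t=cv2.imread('pics/t6.png')
cv2.imwrite('pics/c7.png',np.hstack([cv2.resize(s[170:300,140:260],(480,520),interpolation=cv2.INTER_CUBIC),cv2.resize(t[190:320,400:480],(320,520))]))
p=bot.read_state(); print(p['tool_pos'],p['width'])
```

```text
[ 0.60378586 -0.30772423  0.26189449] 0.40477540020387814
```

View pics/c7.png

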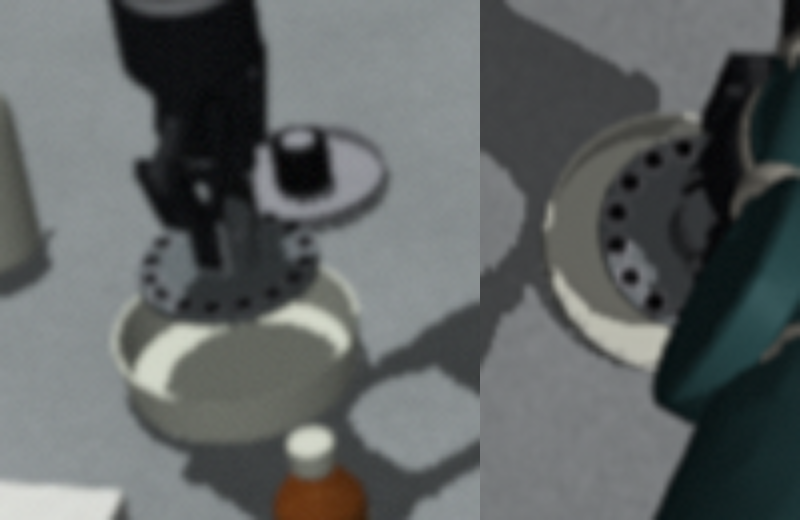

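Run:
```python
from h import *
c=bot.read_camera('top'); s=bot.read_camera('scene')
print('top: ring left',ray(c,430,245,.081)-[0,.052,0],'bowl left',ray(c,416.5,247,.034)-[0,.071,0])
print('ring far',ray(c,452,223,.081)-[.052,0,0],'bowl far',ray(c,449,217.3,.034)-[.071,0,0])
px=lambda u,v:(140+u/4,170+v/4)
print('scene: ring',ray(s,*px(230,266),.081),'bowl',ray(s,*px(236,325),.034))
print('scene near edge ring',ray(s,*px(237,318),.081)-[.052,0,0],'bowl near',ray(s,*px(232,403),.034)-[.071,0,0])
```

```text
top: ring left [ 0.60437072 -0.3100417   0.081     ] bowl left [ 0.60841583 -0.31135881  0.034     ]
ring far [ 0.59950535 -0.30461469  0.081     ] bowl far [ 0.60402036 -0.31180693  0.034     ]
scene: ring [ 0.61521451 -0.30157616  0.081     ] bowl [ 0.6105529  -0.30692127  0.034     ]
scene near edge ring [ 0.60755781 -0.28032155  0.081     ] bowl near [ 0.6059989  -0.28366542  0.034     ]
```

Ring sits over the bowl, centred to a few mm. Nudging −3 mm in y and lowering.

>>> drive_tool(
  increments=[
    {"delta_pos": [-3,0,10],"turn": 0,"jaw": -0.5},
    {"delta_pos": [0,0,15],"turn": 0,"jaw": -0.5},
    {"delta_pos": [0,0,15],"turn": 0,"jaw": -0.5},
    {"delta_pos": [0,0,12],"turn": 0,"jaw": -0.5},
    {"delta_pos": [0,0,6],"turn": 0,"jaw": -0.5},
    {"delta_pos": [0,0,3],"turn": 0,"jaw": -0.5},
    {"delta_pos": [0,0,1],"turn": 0,"jaw": -0.5},
    {"delta_pos": [0,0,0],"turn": 0,"jaw": -0.5},
  ],
)

```text
time: 16.75
tool_pos: [0.6043, -0.312, 0.2009]
tcp_rot: [-2.22, -2.222, 0.0]
wrist_force: [0.2, 0.8, -2.0]
width: 0.405
grip_force: 45.1
```

>>> drive_tool(
  increments=[
    {"delta_pos": [0,0,1],"turn": 0,"jaw": -0.5},
    {"delta_pos": [0,0,1],"turn": 0,"jaw": -0.5},
    {"delta_pos": [0,0,1],"turn": 0,"jaw": -0.5},
    {"delta_pos": [0,0,0],"turn": 0,"jaw": -0.5},
  ],
)

```text
time: 17.08
tool_pos: [0.6043, -0.312, 0.1986]
tcp_rot: [2.22, 2.222, 0.0]
wrist_force: [-0.5, -0.4, -1.4]
width: 0.406
grip_force: 45.1
```

>>> drive_tool(
  increments=[
    {"delta_pos": [0,0,1],"turn": 0,"jaw": -0.5},
    {"delta_pos": [0,0,1],"turn": 0,"jaw": -0.5},
    {"delta_pos": [0,0,1],"turn": 0,"jaw": -0.5},
    {"delta_pos": [0,0,0],"turn": 0,"jaw": -0.5},
  ],
)

```text
time: 17.42
tool_pos: [0.6041, -0.3119, 0.1949]
tcp_rot: [-2.22, -2.222, 0.0]
wrist_force: [-0.5, -0.0, -1.7]
width: 0.409
grip_force: 45.1
```

>>> drive_tool(
  increments=[
    {"delta_pos": [0,0,1],"turn": 0,"jaw": -0.5},
    {"delta_pos": [0,0,0.5],"turn": 0,"jaw": -0.5},
    {"delta_pos": [0,0,0],"turn": 0,"jaw": -0.5},
  ],
)

```text
time: 17.67
tool_pos: [0.6041, -0.3119, 0.1935]
tcp_rot: [-2.22, -2.222, 0.0]
wrist_force: [-0.8, 0.0, -1.9]
width: 0.402
grip_force: 45.1
```

>>> drive_tool(
  increments=[
    {"delta_pos": [0,0,1],"turn": 0,"jaw": -0.5},
    {"delta_pos": [0,0,1],"turn": 0,"jaw": -0.5},
    {"delta_pos": [0,0,0],"turn": 0,"jaw": -0.5},
  ],
)

```text
time: 17.92
tool_pos: [0.6043, -0.312, 0.1931]
tcp_rot: [-2.22, -2.223, 0.0]
wrist_force: [-2.9, 2.1, 5.7]
width: 0.404
grip_force: 45.8
```

>>> drive_tool(
  increments=[
    {"delta_pos": [0,0,0],"turn": 0,"jaw": -0.1},
    {"delta_pos": [0,0,0],"turn": 0,"jaw": 0.1},
    {"delta_pos": [0,0,0],"turn": 0,"jaw": 0.3},
    {"delta_pos": [0,0,0],"turn": 0,"jaw": 0.3},
    {"delta_pos": [0,0,-15],"turn": 0,"jaw": 0.3},
    {"delta_pos": [0,0,-30],"turn": 0,"jaw": 0.4},
    {"delta_pos": [0,0,-35],"turn": 0,"jaw": 0.6},
    {"delta_pos": [30,-1,-25],"turn": 0,"jaw": 0.6},
  ],
)

```text
time: 18.58
tool_pos: [0.6039, -0.2859, 0.3009]
tcp_rot: [2.219, 2.214, -0.0]
wrist_force: [1.1, -0.6, 0.5]
width: 0.797
grip_force: 0.0
```

>>> drive_tool(
  increments=[
    {"delta_pos": [39,-1,0],"turn": 0,"jaw": 0.6},
    {"delta_pos": [39,-1,0],"turn": 0,"jaw": 0.6},
    {"delta_pos": [39,-1,0],"turn": 0,"jaw": 0.6},
    {"delta_pos": [39,-1,0],"turn": 0,"jaw": 0.6},
    {"delta_pos": [39,-1,0],"turn": 0,"jaw": 0.6},
    {"delta_pos": [39,-1,5],"turn": 0,"jaw": 0.6},
    {"delta_pos": [39,0,10],"turn": 0,"jaw": 0.6},
    {"delta_pos": [0,0,0],"turn": 0,"jaw": 0.6},
  ],
)

```text
time: 19.25
tool_pos: [0.5958, -0.0031, 0.2813]
tcp_rot: [-2.213, -2.225, -0.001]
wrist_force: [0.0, 0.3, -0.9]
width: 0.799
grip_force: 0.0
```

Run:
```python
from h import *
snap('scene','s7'); s=cv2.imread('pics/s7.png')
cv2.imwrite('pics/c8.png',cv2.resize(s[170:320,155:385],(690,450),interpolation=cv2.INTER_CUBIC))
p=bot.read_state(); print(p['tool_pos'],p['width'])
```

```text
[ 0.59621919 -0.00552316  0.28177819] 0.7982369675526045
```

View pics/c8.png

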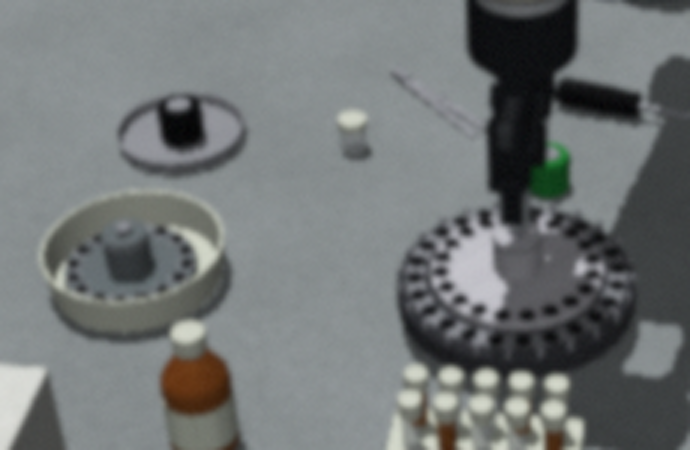

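Small ring lies flat in the bowl. Now gripping the large ring.

>>> drive_tool(
  increments=[
    {"delta_pos": [-1,1,15],"turn": 0,"jaw": 0.6},
    {"delta_pos": [0,0,17],"turn": 0,"jaw": 0.6},
    {"delta_pos": [0,0,12],"turn": 0,"jaw": 0.6},
    {"delta_pos": [0,0,5],"turn": 0,"jaw": 0.5},
    {"delta_pos": [0,0,3],"turn": 0,"jaw": 0.3},
    {"delta_pos": [0,0,0],"turn": 0,"jaw": 0.1},
    {"delta_pos": [0,0,0],"turn": 0,"jaw": -0.1},
    {"delta_pos": [0,0,0],"turn": 0,"jaw": -0.2},
  ],
)

```text
time: 19.97
tool_pos: [0.5983, -0.0103, 0.2307]
tcp_rot: [2.22, 2.221, 0.001]
wrist_force: [0.3, -0.0, -0.2]
width: 0.405
grip_force: 33.9
```

>>> drive_tool(
  increments=[
    {"delta_pos": [0,0,0],"turn": 0,"jaw": -0.3},
    {"delta_pos": [0,0,0],"turn": 0,"jaw": -0.4},
    {"delta_pos": [0,0,0],"turn": 0,"jaw": -0.5},
    {"delta_pos": [0,0,0],"turn": 0,"jaw": -0.5},
  ],
  grip_force=60,
)

```text
time: 20.3
tool_pos: [0.5984, -0.0102, 0.2307]
tcp_rot: [2.219, 2.222, 0.001]
wrist_force: [-0.3, -2.3, 4.3]
width: 0.396
grip_force: 60.0
```

>>> drive_tool(
  increments=[
    {"delta_pos": [0,0,-5],"turn": 0,"jaw": -0.5},
    {"delta_pos": [0,0,-10],"turn": 0,"jaw": -0.5},
    {"delta_pos": [0,0,-20],"turn": 0,"jaw": -0.5},
    {"delta_pos": [0,0,-30],"turn": 0,"jaw": -0.5},
    {"delta_pos": [20,-10,-15],"turn": 0,"jaw": -0.5},
    {"delta_pos": [33,-18,0],"turn": 0,"jaw": -0.5},
    {"delta_pos": [33,-18,0],"turn": 0,"jaw": -0.5},
    {"delta_pos": [33,-18,0],"turn": 0,"jaw": -0.5},
  ],
)

```text
time: 20.97
tool_pos: [0.533, 0.1099, 0.3106]
tcp_rot: [2.222, 2.221, 0.002]
wrist_force: [-0.2, 0.7, -2.4]
width: 0.404
grip_force: 60.2
```

>>> drive_tool(
  increments=[
    {"delta_pos": [33,-18,0],"turn": 0,"jaw": -0.5},
    {"delta_pos": [33,-18,0],"turn": 0,"jaw": -0.5},
    {"delta_pos": [33,-18,0],"turn": 0,"jaw": -0.5},
    {"delta_pos": [33,-18,0],"turn": 0,"jaw": -0.5},
    {"delta_pos": [33,-18,0],"turn": 0,"jaw": -0.5},
    {"delta_pos": [33,-18,0],"turn": 0,"jaw": -0.5},
    {"delta_pos": [30,-20,0],"turn": 0,"jaw": -0.5},
    {"delta_pos": [15,-7,0],"turn": 0,"jaw": -0.5},
  ],
)

```text
time: 21.63
tool_pos: [0.3957, 0.3545, 0.3099]
tcp_rot: [-2.216, -2.224, 0.0]
wrist_force: [-0.4, 0.7, -3.1]
width: 0.396
grip_force: 60.3
```

>>> drive_tool(
  increments=[
    {"delta_pos": [0,0,20],"turn": 0,"jaw": -0.5},
    {"delta_pos": [0,0,10],"turn": 0,"jaw": -0.5},
    {"delta_pos": [0,0,0],"turn": 0,"jaw": -0.5},
  ],
)

```text
time: 21.88
tool_pos: [0.3968, 0.3509, 0.2768]
tcp_rot: [-2.219, -2.223, 0.01]
wrist_force: [-1.6, -1.0, -2.9]
width: 0.4
grip_force: 60.2
```

Run:
```python
from h import *
snap('scene','s8'); s=cv2.imread('pics/s8.png'); snap('top','t8'); t=cv2.imread('pics/t8.png')
cv2.imwrite('pics/c9.png',np.hstack([cv2.resize(s[170:300,430:550],(396,429),interpolation=cv2.INTER_CUBIC),cv2.resize(t[270:400,70:190],(396,429))]))
p=bot.read_state(); print(p['tool_pos'],p['width'])
```

```text
[0.39823312 0.35107926 0.27894965] 0.400047563207605
```

View pics/c9.png

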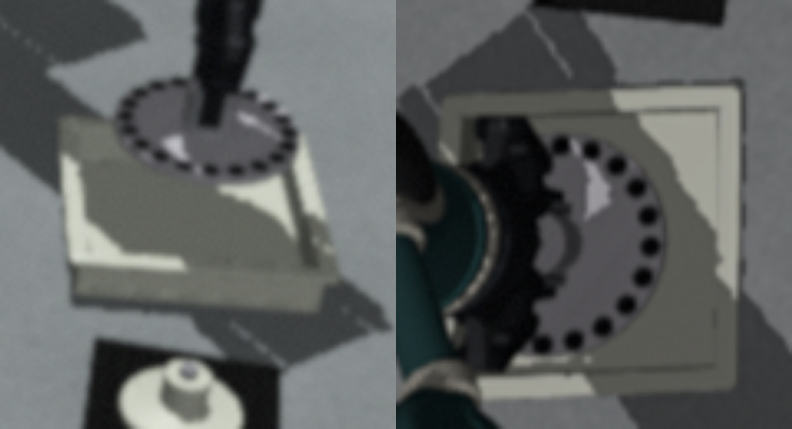

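Run:
```python
from h import *
c=bot.read_camera('top'); s=bot.read_camera('scene'); z=.096
print('ring y',ray(c,151.8,342.7,z)+[0,.065,0]); a,b=ray(c,124,310.3,z),ray(c,124,377,z); print('ring x',(a+b)/2,a[0]-b[0])
print('tub y',ray(c,174.2,343,.036)+[0,.0925,0]); a,b=ray(c,128,297,.036),ray(c,128,389.7,.036); print('tub x',(a+b)/2,a[0]-b[0])
print('scene ring',ray(s,430+207/3.3,170+126/3.3,z),'tub',ray(s,488,230,.036))
```

```text
ring y [0.39837463 0.35232175 0.096     ]
ring x [0.39634216 0.34019573 0.096     ] 0.125693261728393
tub y [0.39863656 0.35074749 0.036     ]
tub x [0.39771494 0.35139438 0.036     ] 0.1846408970877551
scene ring [0.40570811 0.3531935  0.096     ] tub [0.4108692  0.35198728 0.036     ]
```

Ring is centred over the tub to about 2 mm. Lowering.

>>> drive_tool(
  increments=[
    {"delta_pos": [0,2,15],"turn": 0,"jaw": -0.5},
    {"delta_pos": [0,0,18],"turn": 0,"jaw": -0.5},
    {"delta_pos": [0,0,18],"turn": 0,"jaw": -0.5},
    {"delta_pos": [0,0,14],"turn": 0,"jaw": -0.5},
    {"delta_pos": [0,0,8],"turn": 0,"jaw": -0.5},
    {"delta_pos": [0,0,3],"turn": 0,"jaw": -0.5},
    {"delta_pos": [0,0,1],"turn": 0,"jaw": -0.5},
    {"delta_pos": [0,0,0],"turn": 0,"jaw": -0.5},
  ],
)

```text
time: 22.75
tool_pos: [0.4011, 0.352, 0.2034]
tcp_rot: [2.221, 2.222, 0.002]
wrist_force: [0.8, 0.4, -1.5]
width: 0.402
grip_force: 60.3
```

>>> drive_tool(
  increments=[
    {"delta_pos": [0,0,1],"turn": 0,"jaw": -0.5},
    {"delta_pos": [0,0,1],"turn": 0,"jaw": -0.5},
    {"delta_pos": [0,0,0],"turn": 0,"jaw": -0.5},
  ],
)

```text
time: 23.0
tool_pos: [0.4008, 0.3521, 0.2013]
tcp_rot: [2.22, 2.222, 0.002]
wrist_force: [-0.2, 0.1, -2.7]
width: 0.396
grip_force: 60.3
```

>>> drive_tool(
  increments=[
    {"delta_pos": [0,0,1],"turn": 0,"jaw": -0.5},
    {"delta_pos": [0,0,1],"turn": 0,"jaw": -0.5},
    {"delta_pos": [0,0,1],"turn": 0,"jaw": -0.5},
    {"delta_pos": [0,0,0],"turn": 0,"jaw": -0.5},
  ],
)

```text
time: 23.33
tool_pos: [0.4004, 0.3518, 0.1975]
tcp_rot: [-2.22, -2.223, 0.001]
wrist_force: [-0.6, 0.9, -1.9]
width: 0.4
grip_force: 60.3
```

>>> drive_tool(
  increments=[
    {"delta_pos": [0,0,1],"turn": 0,"jaw": -0.5},
    {"delta_pos": [0,0,1],"turn": 0,"jaw": -0.5},
    {"delta_pos": [0,0,0],"turn": 0,"jaw": -0.5},
  ],
)

```text
time: 23.58
tool_pos: [0.4006, 0.3519, 0.1958]
tcp_rot: [-2.22, -2.223, -0.0]
wrist_force: [-0.6, 0.8, -1.3]
width: 0.402
grip_force: 60.7
```

>>> drive_tool(
  increments=[
    {"delta_pos": [0,0,0.7],"turn": 0,"jaw": -0.5},
    {"delta_pos": [0,0,0.5],"turn": 0,"jaw": -0.5},
    {"delta_pos": [0,0,0],"turn": 0,"jaw": -0.5},
  ],
)

```text
time: 23.83
tool_pos: [0.4007, 0.3519, 0.1957]
tcp_rot: [-2.22, -2.223, 0.0]
wrist_force: [-3.1, -2.1, 8.8]
width: 0.396
grip_force: 61.6
```

Contact with the tub floor. Releasing and retreating.

>>> drive_tool(
  increments=[
    {"delta_pos": [0,0,0],"turn": 0,"jaw": -0.1},
    {"delta_pos": [0,0,0],"turn": 0,"jaw": 0.1},
    {"delta_pos": [0,0,0],"turn": 0,"jaw": 0.3},
    {"delta_pos": [0,0,0],"turn": 0,"jaw": 0.4},
    {"delta_pos": [0,0,-15],"turn": 0,"jaw": 0.4},
    {"delta_pos": [0,0,-30],"turn": 0,"jaw": 0.4},
    {"delta_pos": [0,0,-40],"turn": 0,"jaw": 0.4},
    {"delta_pos": [0,0,-40],"turn": 0,"jaw": 0.4},
  ],
)

```text
time: 24.5
tool_pos: [0.3999, 0.3513, 0.3194]
tcp_rot: [-2.22, -2.222, 0.006]
wrist_force: [0.9, 1.2, -0.6]
width: 0.7
grip_force: 0.0
```

>>> drive_tool(
  increments=[
    {"delta_pos": [0,0,-30],"turn": 0,"jaw": 0.4},
    {"delta_pos": [0,0,-20],"turn": 0,"jaw": 0.4},
    {"delta_pos": [0,0,0],"turn": 0,"jaw": 0.4},
  ],
)

```text
time: 24.75
tool_pos: [0.4021, 0.3531, 0.3758]
tcp_rot: [2.219, 2.222, 0.017]
wrist_force: [-0.2, 0.5, 0.1]
width: 0.701
grip_force: 0.0
```

Run:
```python
from h import *
snap('scene','s9')
```

```text
(no output)
```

View pics/s9.png

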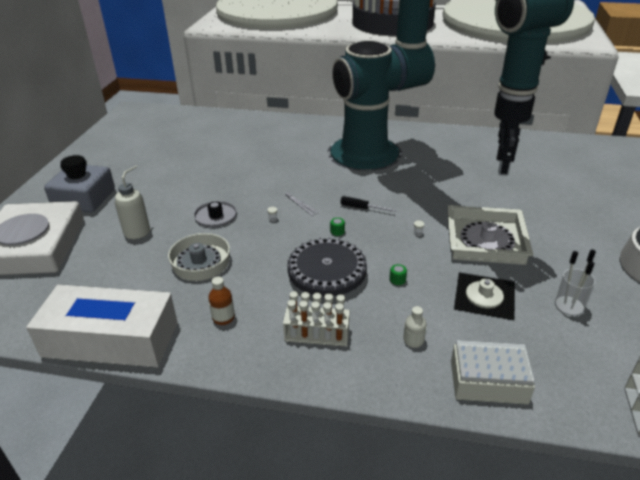

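All four parts are in place and lying flat: knob (215,210), small ring (199,255), cap (486,290), large ring (487,237). The rack at (317,320) hasn't moved. Handing in.

```bash
python3 -c "
from workcell import bot
print(bot.finish_job())"
```

```text
the job is handed in; nothing more can be done
None
```

The carousel is apart and the job is handed in at about 25 s: knob in the dish, cap in the middle of the mat, smaller ring in the bowl and larger ring in the tub, all lying flat, with the tube rack still where it stood.

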